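# Make up two desk kits from the stock

## Task

Make up the two desk kits from the row of stock on the desk: the tray with three wells gets the long-based rubber stamp, the ink bottle and the wax seal; the tray with two wells gets the short-based rubber stamp and the loupe. Stand each thing upright and flat on the floor of the well shaped for it, never letting the ink bottle fall over, and leave the eraser and the sharpener where they lie.

Things in the scene. Friction and masses are not known exactly. Their poses are not given: they have to be found in the camera images.
- tray_three: Light wood kit tray, dark edges, fixed, 112 x 216 x 20 mm (x, y, z), three felt-floored wells. Origin: centre of underside, z up. Wells 10 mm deep, floor 10 mm above the desk. Well centres (local mm): for the wax seal, round, diameter 46, at x 0, y -69; for the long stamp, oblong, 80 along x by 48 along y, at x 0, y -10; for the ink bottle, square, 66 x 66, at x 0, y +59.
- tray_two: Smaller light wood kit tray, dark edges, fixed, 92 x 148 x 20 mm (x, y, z), two felt-floored wells. Origin: centre of underside, z up. Wells 10 mm deep, floor 10 mm above the desk. Well centres (local mm): for the short stamp, oblong, 58 along x by 48 along y, at x 0, y -34; for the loupe, round, diameter 56, at x 0, y +30.
- long_stamp: Rubber stamp with the longer base: dark wooden base 28 (x) x 60 (y) x 18 mm (z), light turned wooden handle on its middle about 22 to 24 mm thick from 18 to 63 mm height. 50 g. Origin: centre of the underside; z up, y along the base.
- short_stamp: Rubber stamp with the shorter base: light wooden base 28 (x) x 38 (y) x 18 mm (z), dark turned wooden handle on its middle about 22 to 24 mm thick from 18 to 63 mm height. 50 g. Origin: centre of the underside; z up, y along the base.
- ink_bottle: Square glass ink bottle with black screw cap: body 46 x 46 mm, 44 mm high, cap 32 mm across up to 60 mm. 170 g. Origin: centre of the underside; x and y square to the sides, z up.
- wax_seal: Wax seal: upright round brass foot 26 mm across and 22 mm high with a slim dark turned handle up to 26 mm thick, 83 mm tall in all. 110 g. Origin: centre of the underside; z up along the handle.
- loupe: Black round loupe standing on its skirt, 36 mm across, slightly waisted, 38 mm high. 60 g. Origin: centre of the underside; z up.
- eraser: Eraser in a green card sleeve, 22 (x) x 46 (y) x 13 mm, lying among the stock; not part of any kit. Origin: centre of the underside.
- sharpener: Small brass pencil sharpener, 16 (x) x 26 (y) x 13 mm, lying among the stock; not part of any kit. Origin: centre of the underside.

How it is judged:
By the outcome, as a careful person would: the job done as asked, in the order asked, and still so for the second after the job is handed in, with the robot touching nothing.
It also fails if it takes over 125 s, if anything falls off the work surface, if the arm or the gripper's body presses on something with over 40 N, if the wrist force passes 120 N, or if a joint passes its speed limit or range.

## Robot

A 6-joint arm with a two-finger parallel gripper is mounted at the origin on the work surface; the furniture and walls round the work are solid. World frame = base frame: x ahead of the robot, y to its left, z up, the work surface at z = 0. Lengths are in m, angles in rad, forces in N, time in s.
With the tool pointing down it reaches from about 0.325 to 0.9 m from the base axis. Payload 6.1 kg.
Tool frame: the origin (TCP) lies midway between the tips of the shut fingers; the grasp point (between the pads) lies 19 mm behind it; z points along the fingers, y is the line along which they close (so a half turn about z gives the same grasp; the last joint's range is limited). The gripper opens to 85 mm and grips with 20 to 120 N. Pads are 22 mm wide; open, the fingers measure 114 mm over their backs; the gripper's body (76 mm by 85 mm) begins 54 mm behind the grasp point. The pads swing forward as they close: fully open they stand 13 mm farther back than shut.
Start: joints at [-1.378, 0.22, 1.526, -0, 1.395, -0.126], TCP at [0.196, -0.594, 0.231] pointing down, gripper open.
Joint ranges: [-2.98, 2.98], [-0.91, 2.08], [0.09, 2.57], [-1.24, 4.39], [0.2, 2.65], [-2.68, 2.68]. Speed limits (rad/s): [2.57, 2.57, 3.01, 3.14, 3.14, 3.14].

## Interface

Orientations are given as [roll, pitch, yaw] about the fixed x, y, z axes, in that order (R = Rz(yaw) Ry(pitch) Rx(roll)).
In Python, from plant import movep, move_l, set_joints, gripper_to, hold, inverse_kinematics, observe, get_image, get_calibration, Unreachable, job_done gives the robot as it stands. Calls block until the motion is done:
- movep(position, orientation): joint-space move of the TCP to a pose.
- move_l(position, feed=0.15, rotation=None, max_force=None): straight line of the TCP; rotation=None keeps the orientation; feed is the mean speed in m/s. With max_force (N) it stops when the force on the tool has changed by that much, and returns True; else False.
- set_joints(angles): joint-space move.
- gripper_to(opening, f_grip=None): finger opening in m; f_grip is the grip in N (None keeps the last); returns when the fingers have stopped.
- hold(seconds).
- inverse_kinematics(position, orientation): joint angles nearest the present ones, or None.
- observe(): the state.
- get_image(name): name is "side" or "top" or "wrist"; returns (picture, depth): 480x640x3 uint8, red, green, blue; 480x640 float32, m along the optical axis (not along the pixel's ray), 0 where there is no reading.
- get_calibration(name): a dict with "intrinsics" (3x3 intrinsics, pixels), "world_from_camera" (4x4, takes a point from camera to world coordinates). Camera axes: x right, y down, z forward; pixel columns grow to the right and rows downward; lengths in m; the calibration is good to about 2 mm. A picture is of the moment at which its call begins: read the wrist's pose just before it. get_calibration takes no time and is no camera call; for the wrist camera it gives the pose at the moment of the call.
A pose or a line that the arm cannot do raises Unreachable and nothing moves.
- job_done(): hands the job in; it is judged then, once.
The state is a dict: "time_s": time; "q": joint angles; "joint_velocities": joint speeds; "joint_torque": joint torques, N m; "eef_pos": TCP position; "tcp_rot": TCP orientation; "ft_force": force on the tool from outside, world axes, zero at the start; "torque": the same for the moment, N m; "opening": finger opening in m; "grasp_force": force on a finger pad.
Only numpy, scipy, OpenCV 4.12 (cv2) and the standard library are available. Lean on these libraries where they do the work, as an engineer would, in place of code of your own. Each camera call takes 0.05 s, during which the arm holds its last target. There are 200 camera calls.

## Working session

There is one attempt and no reset: what is moved stays moved. The work goes in short steps, each a Python script; the robot and the scene stay as the last script left them, time stands still between calls to the robot, and variables do not carry over. Pictures are saved under pics/ and viewed, at most 14 in all, crops included, and the job is handed in when it is done.

```bash
ls; mkdir -p pics
python3 - <<'E'
from plant import *
import cv2,numpy as np
np.set_printoptions(precision=4,suppress=True)
for n in ["top","side"]:
    p,d=get_image(n); c=get_calibration(n)
    cv2.imwrite(f"pics/{n}0.png",p[:,:,::-1]); np.savez(f"{n}0.npz",p=p,d=d,K=c["intrinsics"],T=c["world_from_camera"])
    print(n,c["intrinsics"],c["world_from_camera"],(d>0).mean())
print(observe())
E
```

```text
pics
top [[482.9968   0.     327.0474]
 [  0.     482.9968 237.0208]
 [  0.       0.       1.    ]] [[-0.0221 -0.9958  0.0891  0.4926]
 [-0.9997  0.0216 -0.0067  0.0056]
 [ 0.0048 -0.0893 -0.996   0.9399]
 [ 0.      0.      0.      1.    ]] 0.9959049479166666
side [[624.9517   0.     316.5687]
 [  0.     624.9517 230.049 ]
 [  0.       0.       1.    ]] [[-0.8481 -0.2467  0.4689  0.0351]
 [-0.5297  0.4198 -0.7371  0.8349]
 [-0.015  -0.8735 -0.4867  0.5933]
 [ 0.      0.      0.      1.    ]] 0.9770475260416667
{'time_s': 0.1, 'q': array([-1.3781,  0.2211,  1.5275, -0.    ,  1.3947, -0.1261]), 'joint_velocities': array([-0.0009, -0.0019, -0.0029,  0.0006,  0.0005, -0.0001]), 'joint_torque': array([  0.0008, -49.8246, -39.0546,  -0.0001,   0.0057,   0.0001]), 'eef_pos': array([ 0.1958, -0.593 ,  0.2303]), 'tcp_rot': array([-3.1399, -0.0002,  0.3188]), 'ft_force': array([ 0.6319,  0.2986, -0.7889]), 'torque': array([ 0.0157,  0.0396, -0.0892]), 'grasp_force': 0.0, 'opening': 0.08554544255222928}
```

View pics/top0.png

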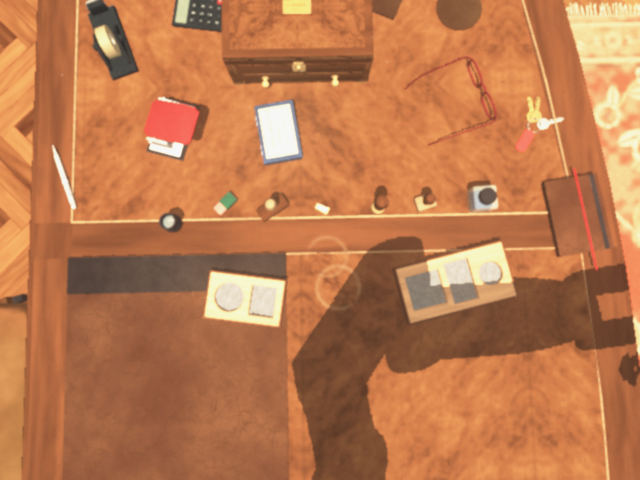

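View pics/side0.png

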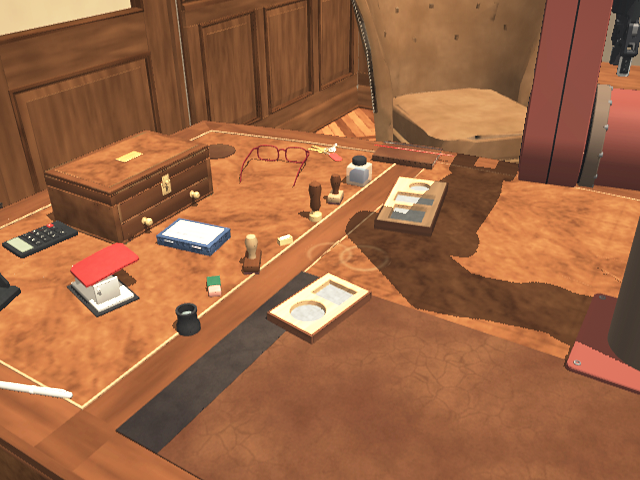

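The top view shows, left to right: loupe (171,221), eraser (226,203), long stamp (272,207), sharpener (322,209), wax seal (380,202), short stamp (427,199) and ink bottle (485,197). Tray two is at (245,298) and tray three at (455,281). The side view confirms this and shows everything standing upright. Next I'll take wrist views from several places.

```bash
cat > h.py <<'E'
from plant import *
import cv2,numpy as np
np.set_printoptions(precision=4,suppress=True)
def snap(n,tag):
    c=get_calibration(n); p,d=get_image(n)
    cv2.imwrite(f"pics/{tag}.png",p[:,:,::-1]); np.savez(f"{tag}.npz",p=p,d=d,K=c["intrinsics"],T=c["world_from_camera"])
def load(tag):
    z=np.load(f"{tag}.npz"); return z["p"],z["d"],z["K"],z["T"]
def ray(K,T,u,v):
    r=T[:3,:3]@np.linalg.inv(K)@np.array([u,v,1.]); return T[:3,3],r
def onplane(K,T,u,v,z):
    o,r=ray(K,T,u,v); return o+r*(z-o[2])/r[2]
def cross(rays):
    A=np.zeros((3,3));b=np.zeros(3)
    for o,r in rays:
        r=r/np.linalg.norm(r);P=np.eye(3)-np.outer(r,r);A+=P;b+=P@o
    x=np.linalg.solve(A,b); return x,[np.linalg.norm(np.cross(x-o,r/np.linalg.norm(r))) for o,r in rays]
E
python3 - <<'E'
from h import *
p,d,K,T=load("top0")
for n,u,v in [("loupe",171,221),("eraser",226,203),("long",272,207),("sharp",322,209),("wax",380,202),("short",427,199),("ink",485,197),("t2",245,298),("t3",455,281)]:
    o,r=ray(K,T,u,v); print(n,onplane(K,T,u,v,0.03),(o+r*d[v,u]))
for i,(x,y) in enumerate([(.47,-.2),(.56,-.2),(.47,.17),(.56,.17)]):
    movep([x,y,.36],[np.pi,0,0]); hold(.3); snap("wrist",f"w{i}")
c=get_calibration("wrist");print(c,observe()["eef_pos"],observe()["time_s"])
a=np.vstack([np.hstack([cv2.resize(cv2.imread(f"pics/w{i}.png"),(400,300)) for i in r]) for r in [(0,1),(2,3)]])
cv2.imwrite("pics/wall.png",a)
E
```

```text
loupe [0.6109 0.2943 0.03  ] [0.6116 0.2958 0.0252]
eraser [0.6432 0.1901 0.03  ] [0.646  0.1936 0.0129]
long [0.6336 0.1028 0.03  ] [0.6289 0.0995 0.0608]
sharp [0.6278 0.0079 0.03  ] [0.6303 0.0079 0.013 ]
wax [ 0.6389 -0.1029  0.03  ] [ 0.6304 -0.0966  0.0825]
short [ 0.6427 -0.1927  0.03  ] [ 0.6378 -0.1862  0.0596]
ink [ 0.6442 -0.3036  0.03  ] [ 0.6394 -0.2939  0.0588]
t2 [0.463  0.1553 0.03  ] [0.4627 0.1569 0.02  ]
t3 [ 0.4859 -0.239   0.03  ] [ 0.4858 -0.2447  0.0088]
{'intrinsics': array([[334.7563,   0.    , 322.6515],
       [  0.    , 334.7563, 234.429 ],
       [  0.    ,   0.    ,   1.    ]]), 'world_from_camera': array([[ 0.0004, -0.9535, -0.3013,  0.6361],
       [-1.    , -0.0002, -0.0007,  0.1715],
       [ 0.0006,  0.3013, -0.9535,  0.5021],
       [ 0.    ,  0.    ,  0.    ,  1.    ]])} [0.5595 0.1702 0.3606] 5.625
```

View pics/wall.png

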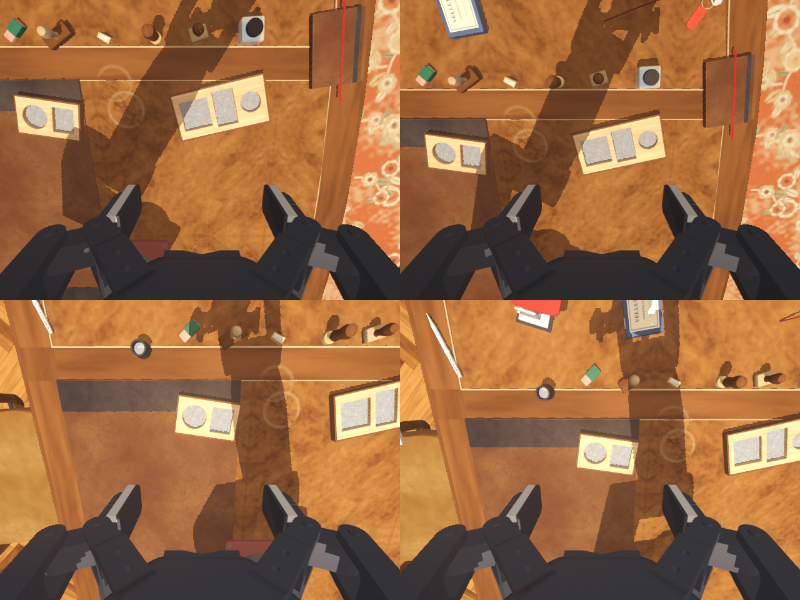

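The wrist views show the whole stock row and both trays with clear well outlines, at about 1.5 mm/px. I'll go lower, near-nadir over each thing.

Run:
```python
from h import *
P=[(.53,.29),(.55,.10),(.55,-.10),(.56,-.19),(.56,-.29),(.42,-.27),(.42,-.21),(.39,.13),(.39,.18)]
for i,(x,y) in enumerate(P):
    movep([x,y,.21],[np.pi,0,0]); hold(.25); snap("wrist",f"v{i}")
print(observe()["time_s"])
a=np.vstack([np.hstack([cv2.imread(f"pics/v{i}.png")[:330,100:540][:, :] for i in r]) for r in [(0,1),(3,5)]])
cv2.imwrite("pics/vall.png",cv2.resize(a,(800,600)))
```

```text
14.2417
```

View pics/vall.png

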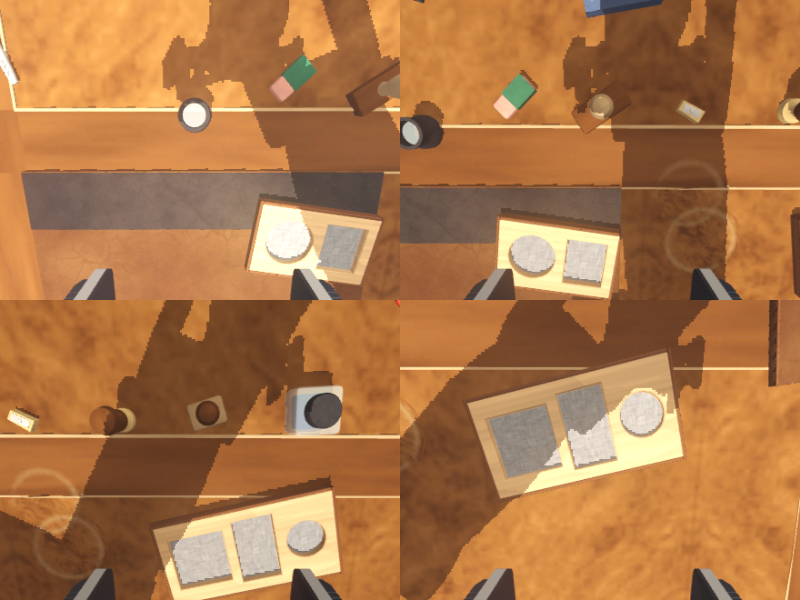

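The views show loupe, eraser, long stamp, sharpener, wax seal, short stamp, bottle and all wells clearly. I'll segment them by height and colour, fit rectangles and circles, and compare across views.

```bash
cat > seg.py <<'E'
from h import *
def cloud(tag):
    p,d,K,T=load(tag); v,u=np.mgrid[0:480,0:640]
    c=np.stack([(u-K[0,2])/K[0,0]*d,(v-K[1,2])/K[1,1]*d,d],-1)@T[:3,:3].T+T[:3,3]
    c[d<=0]=9; c[330:]=9; c[280:,:200]=9; c[280:,440:]=9
    return p,c,K,T
def blobs(c,lo,hi,xr,yr,amin=30):
    m=((c[...,2]>lo)&(c[...,2]<hi)&(c[...,0]>xr[0])&(c[...,0]<xr[1])&(c[...,1]>yr[0])&(c[...,1]<yr[1])).astype(np.uint8)
    n,l,s,ct=cv2.connectedComponentsWithStats(m)
    return [(c[l==k],l==k) for k in range(1,n) if s[k,4]>=amin]
def rect(pts):
    r=cv2.minAreaRect((pts[:,:2]*1000).astype(np.float32)); return np.array(r[0]),np.array(r[1]),r[2]
E
python3 - <<'E'
from seg import *
stock={"loupe":(.61,.295),"long":(.63,.10),"wax":(.63,-.10),"short":(.638,-.187),"ink":(.64,-.295),"eraser":(.646,.193),"sharp":(.63,.008)}
V={"loupe":[0,1],"long":[1,2,0],"wax":[2,3,1],"short":[3,4,2],"ink":[4,3],"eraser":[0,1],"sharp":[1,2]}
bands={"loupe":[(.03,.05)],"long":[(.012,.022),(.05,.07)],"wax":[(.018,.03),(.075,.09)],"short":[(.012,.022),(.05,.07)],"ink":[(.038,.05),(.054,.07)],"eraser":[(.009,.02)],"sharp":[(.009,.02)]}
for n,(x,y) in stock.items():
    for i in V[n]:
        p,c,K,T=cloud(f"v{i}")
        des=c[(abs(c[...,0]-x)<.1)&(abs(c[...,1]-y)<.1)&(abs(c[...,2])<.006)]
        for b in bands[n]:
            B=blobs(c,*b,(x-.05,x+.05),(y-.05,y+.05),15)
            if B:
                q=np.vstack([k[0] for k in B]);r=rect(q); print(n,i,b,"c",r[0],"s",r[1],"a %.1f"%r[2],"z %.4f"%np.median(q[:,2]),"desk %.4f"%np.median(des[:,2]),len(B))
for n,xr,yr,vs in [("t3",(.38,.57),(-.38,-.12),[5,6,4]),("t2",(.38,.54),(.05,.26),[7,8,1])]:
    for i in vs:
        p,c,K,T=cloud(f"v{i}")
        q=max((k[0] for k in blobs(c,.016,.026,xr,yr)),key=len);r=rect(q);print(n,i,"rim",r[0],r[1],"a %.1f"%r[2],"z %.4f"%np.median(q[:,2]))
        box=cv2.boxPoints(((r[0][0],r[0][1]),(r[1][0],r[1][1]),r[2]))
        for q,m in blobs(c,.006,.0145,xr,yr,300):
            if cv2.pointPolygonTest(box,tuple((q[:,:2].mean(0)*1000).tolist()),False)>0:
                r=rect(q);print("   well",r[0],r[1],"a %.1f"%r[2],"z %.4f"%np.median(q[:,2]),len(q))
E
```

```text
loupe 0 (0.03, 0.05) c [610.314  299.6516] s [30.9442 31.4854] a 0.2 z 0.0366 desk -0.0007 1
loupe 1 (0.03, 0.05) c [610.3748 299.2036] s [31.6804 31.8114] a 26.0 z 0.0361 desk -0.0009 1
long 1 (0.012, 0.022) c [635.7932 104.334 ] s [28.0695 59.9996] a 32.8 z 0.0167 desk -0.0008 1
long 1 (0.05, 0.07) c [635.9823 104.5856] s [21.6366 21.2835] a 0.1 z 0.0587 desk -0.0008 1
long 2 (0.012, 0.022) c [635.6988 103.427 ] s [28.1194 59.7446] a 33.0 z 0.0166 desk -0.0010 1
long 2 (0.05, 0.07) c [635.4173 102.924 ] s [19.5857 21.4814] a 62.7 z 0.0583 desk -0.0010 1
long 0 (0.012, 0.022) c [635.7294 104.6971] s [28.366  60.4138] a 32.5 z 0.0169 desk -0.0007 1
long 0 (0.05, 0.07) c [635.5402 106.0897] s [21.6323 19.3482] a 6.1 z 0.0583 desk -0.0007 1
wax 2 (0.075, 0.09) c [ 633.3137 -100.5746] s [21.3973 21.8736] a 0.2 z 0.0791 desk -0.0009 1
wax 3 (0.075, 0.09) c [ 633.3241 -100.7731] s [21.8867 22.1463] a 0.2 z 0.0790 desk -0.0010 1
wax 1 (0.018, 0.03) c [631.6689 -93.4067] s [18.4566  7.0515] a 10.8 z 0.0215 desk -0.0008 1
wax 1 (0.075, 0.09) c [633.3937 -99.9565] s [22.1499 22.3249] a 15.2 z
[... 2217 characters left out ...]
5.5944 64.2912] a 13.5 z 0.0091 2742
t2 7 rim [461.422  158.4976] [148.3118  92.18  ] a 81.5 z 0.0186
   well [465.9043 188.6372] [54.8061 55.5766] a 61.2 z 0.0092 2743
   well [456.2968 124.7233] [48.3392 58.1741] a 81.6 z 0.0091 3074
t2 8 rim [461.3351 158.3751] [148.2733  92.2225] a 81.5 z 0.0187
   well [465.8233 188.1016] [55.5266 55.4932] a 14.3 z 0.0092 2753
   well [456.3181 124.1915] [47.5984 58.3292] a 81.7 z 0.0092 3048
t2 1 rim [461.5784 158.2862] [148.0859  93.3465] a 81.8 z 0.0186
   well [506.8372 151.6403] [146.8971   2.7975] a 81.4 z 0.0105 380
   well [463.7695 189.2128] [52.5671 53.8718] a 2.2 z 0.0091 1753
   well [454.8888 125.006 ] [48.1376 57.0985] a 81.5 z 0.0091 1978
```

Fits agree across views within about 0.5 mm, and the heights match the text. I'll check the wax seal's handle profile and cross-check heights by ray crossing before gripping.

Run:
```python
from seg import *
for n,x,y,b,vs in [("wax",.633,-.1005,(.075,.09),[1,2,3]),("long",.6358,.104,(.05,.07),[0,1,2]),("short",.64,-.192,(.05,.07),[2,3,4]),("ink",.642,-.299,(.054,.07),[3,4]),("loupe",.61,.299,(.03,.05),[0,1]),("t3well",.486,-.252,(.006,.0145),[5,6]),("t2well",.456,.124,(.006,.0145),[7,8])]:
    rs=[]
    for i in vs:
        p,c,K,T=cloud(f"v{i}")
        m=max((k[1] for k in blobs(c,*b,(x-.045,x+.045),(y-.03,y+.03))),key=lambda m:m.sum())
        v,u=np.nonzero(m);rs.append(ray(K,T,u.mean(),v.mean()))
    print(n,*cross(rs))
p=cv2.imread("pics/side0.png");cv2.imwrite("pics/crop.png",cv2.resize(p[145:275,235:385],(690,598),interpolation=cv2.INTER_CUBIC))
```

```text
wax [ 0.6333 -0.1005  0.0757] [np.float64(2.4447418344172348e-05), np.float64(4.8750504074812455e-05), np.float64(4.5511843872458604e-05)]
long [0.6359 0.1044 0.0516] [np.float64(5.356167317470372e-05), np.float64(6.451458426826582e-05), np.float64(1.9635140840361716e-05)]
short [ 0.6402 -0.192   0.05  ] [np.float64(2.1186263022546865e-05), np.float64(2.4156961218215626e-05), np.float64(3.550577907894717e-05)]
ink [ 0.6425 -0.2996  0.0555] [np.float64(4.6991783850720915e-06), np.float64(4.699178384846662e-06)]
loupe [0.6107 0.2997 0.0353] [np.float64(0.00013909992291551284), np.float64(0.00013909992291560814)]
t3well [ 0.4883 -0.252   0.0142] [np.float64(7.374754627043181e-05), np.float64(7.374754627062776e-05)]
t2well [0.4574 0.1248 0.0159] [np.float64(5.4801552640163306e-05), np.float64(5.480155264016154e-05)]
```

View pics/crop.png

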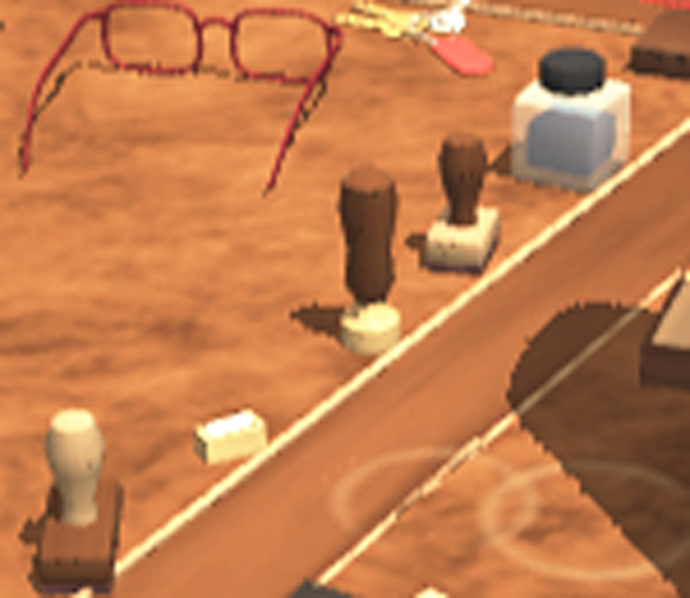

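The crop shows a nearly cylindrical wax-seal handle at (368,240) and stamp handles thickest near the top, so gripping mid-handle works. The ray crossings agree with the depth heights. Starting with the long stamp.

```bash
cat > pp.py <<'E'
from h import *
D=np.pi/180
def pick(xy,yaw,ztcp,op,fg,lift=.12):
    gripper_to(op); R=[np.pi,0,yaw*D]
    movep([*xy,ztcp+.09],R); move_l([*xy,ztcp],feed=.12)
    gripper_to(0.0,fg); o=observe(); print("grip",o["opening"],o["grasp_force"],o["eef_pos"],o["tcp_rot"][2]/D)
    move_l([*xy,ztcp+lift],feed=.15); hold(.1); o=observe(); print("lifted",o["opening"],o["grasp_force"],o["ft_force"])
def place(xy,yaw,ztcp,rel,lift=.12):
    R=[np.pi,0,yaw*D]
    movep([*xy,ztcp+.010+lift-.01],R); move_l([*xy,ztcp+.010+.012],feed=.12); hold(.2)
    s=move_l([*xy,ztcp+.010-.002],feed=.02,max_force=4); o=observe(); print("down",s,o["eef_pos"],o["ft_force"])
    gripper_to(rel); hold(.2); p=observe()["eef_pos"]; move_l([p[0],p[1],ztcp+.13],feed=.15); print("t",observe()["time_s"])
E
python3 - <<'E'
from pp import *
pick((.6358,.1043),-35,.026,.055,40); place((.4863,-.2523),35.6,.026,.05)
snap("top","top1")
movep([.41,-.25,.21],[np.pi,0,0]); hold(.2); snap("wrist","a1")
p=cv2.imread("pics/a1.png")[60:360,120:520]; cv2.imwrite("pics/a1c.png",cv2.resize(p,(800,600)))
E
```

```text
grip 0.020388170133621004 39.09028170222882 [0.6365 0.1043 0.0272] -35.00016728816695
lifted 0.020466587359086113 39.05245014466345 [-0.788   0.2976 -0.4066]
down True [ 0.4862 -0.2525  0.0371] [-0.4605  1.028   3.8434]
t 22.9917
```

View pics/a1c.png

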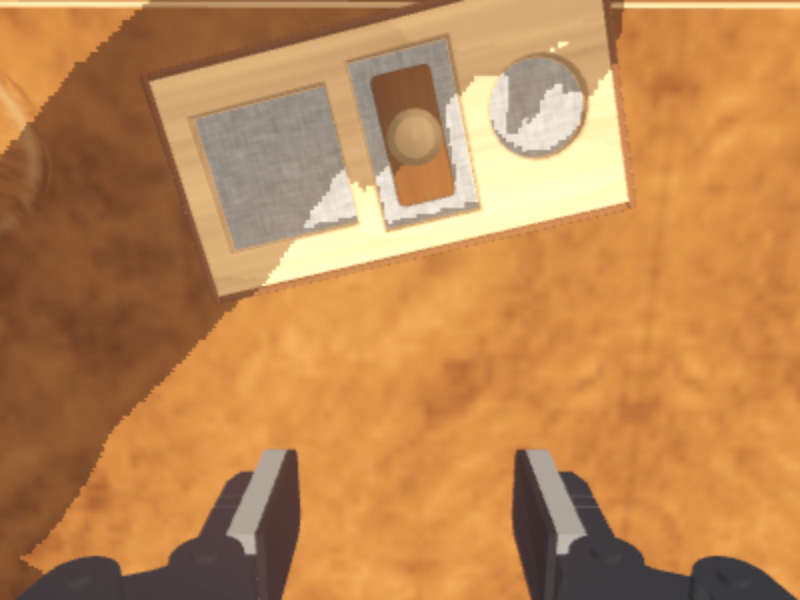

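The long stamp stands centred and aligned in its well, at crop (413,135). Next come the ink bottle and the wax seal.

Run:
```python
from pp import *
pick((.6422,-.2993),2.9,.013,.075,50); place((.4705,-.1851),13.2,.013,.062)
pick((.6333,-.1005),0,.031,.055,40); place((.4998,-.3100),0,.031,.045)
movep([.41,-.25,.23],[np.pi,0,0]); hold(.2); snap("wrist","a2")
p=cv2.imread("pics/a2.png")[60:360,120:520]; cv2.imwrite("pics/a2c.png",cv2.resize(p,(800,600)))
```

```text
grip 0.0454755185545894 53.15835893154144 [ 0.6432 -0.2999  0.0145] 2.8995164402391147
lifted 0.045653977064079865 52.442538142204285 [-1.2734  0.3176 -1.76  ]
down True [ 0.4704 -0.1851  0.0245] [0.0586 0.8404 5.0336]
t 31.5667
grip 0.02414361719108913 39.20334404334426 [ 0.6342 -0.1008  0.0322] 0.0034748805816473176
lifted 0.024010306216569327 39.200721457600594 [ 0.3455  0.6418 -1.045 ]
down True [ 0.4998 -0.31    0.0422] [-0.679   0.4793  4.671 ]
t 39.0833
```

View pics/a2c.png

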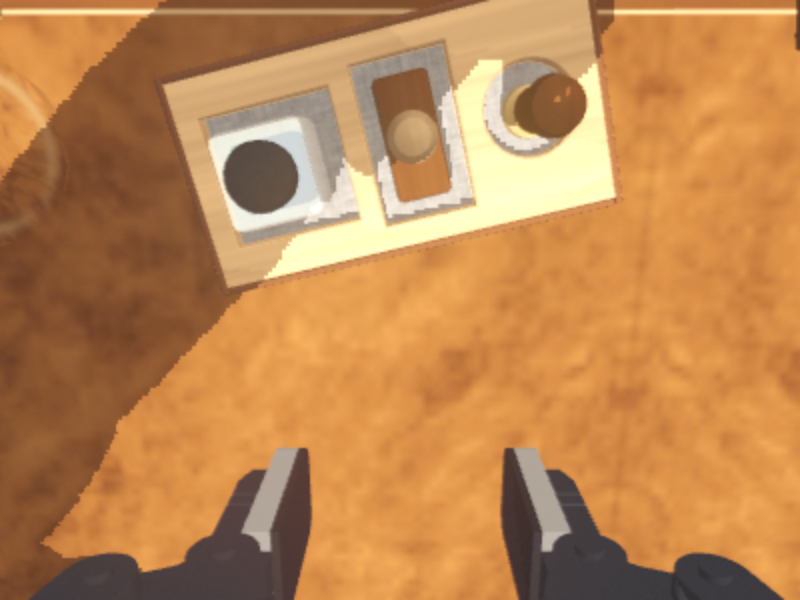

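The bottle (260,175), long stamp and wax seal (530,110) all stand upright in their wells; the lean in the picture is perspective. Now the short stamp and the loupe.

Run:
```python
from pp import *
pick((.6400,-.1920),-32,.026,.055,40); place((.4564,.1248),32.1,.026,.05)
pick((.6104,.2995),0,.011,.065,30); place((.4658,.1884),0,.011,.052)
movep([.38,.155,.23],[np.pi,0,0]); hold(.2); snap("wrist","a3")
movep([.41,-.24,.23],[np.pi,0,0]); hold(.2); snap("wrist","a4")
movep([.35,-.05,.30],[np.pi,0,0]); hold(.2); snap("side","side1"); snap("top","top2")
a=cv2.resize(cv2.imread("pics/a3.png")[40:340,120:520],(400,300)); s=cv2.imread("pics/side1.png")[150:390,140:460]
b=cv2.imread("pics/top2.png")[170:350,140:540]
cv2.imwrite("pics/fin.png",np.hstack([np.vstack([a,cv2.resize(b,(400,180)),np.zeros((120,400,3),np.uint8)]),cv2.resize(s,(400,300)).repeat(1,0) if 0 else np.vstack([cv2.resize(s,(400,300)),cv2.imread("pics/a4.png")[40:340,120:520]])]))
from seg import *
for tag,L in [("a3",[("loupe",.4658,.1884,(.042,.06)),("short",.4564,.1248,(.022,.032))]),("a4",[("ink",.4705,-.1851,(.048,.06)),("long",.4863,-.2523,(.022,.032)),("wax",.4998,-.31,(.085,.1))])]:
    p,c,K,T=cloud(tag)
    for n,x,y,bd in L:
        for q,_ in blobs(c,*bd,(x-.04,x+.04),(y-.035,y+.035),40): r=rect(q);print(n,r,"z",np.median(q[:,2]),q[:,2].std())
```

```text
grip 0.020606150341438804 39.07694382593036 [ 0.6408 -0.1925  0.0271] -31.9998136802978
lifted 0.020071787378307705 39.06076772371307 [-0.8227  1.1765 -0.9258]
down True [0.4565 0.1247 0.0371] [ 0.0188 -0.201   3.3098]
t 48.1667
grip 0.033124484464768435 30.333937858667923 [0.6113 0.2998 0.0124] 0.001260394464383582
lifted 0.0328924156628476 29.799964705161983 [ 0.0749 -0.1651 -1.1954]
down True [0.4657 0.1884 0.0224] [-0.647   0.142   3.9825]
t 55.6917
loupe (array([464.6531, 189.4102]), array([31.2593, 31.0613]), 89.70124816894531) z 0.04672603432580724 0.0010078529407220897
short (array([456.4161, 125.616 ]), array([28.0033, 37.9167]), 81.09972381591797) z 0.02664736069927287 0.0011076903648758432
ink (array([ 469.6344, -184.0304]), array([45.7758, 45.9048]), 13.213987350463867) z 0.05210684466487511 0.001474963940709436
long (array([ 486.4963, -251.5024]), array([59.98  , 27.9273]), 13.273247718811035) z 0.026738142796279063 0.0009699174053637784
wax (array([ 498.6214, -309.2978]), array([21.9494, 22.1197]), 78.58271789550781) z 0.08911093276181536 0.0018940263569380284
```

View pics/fin.png

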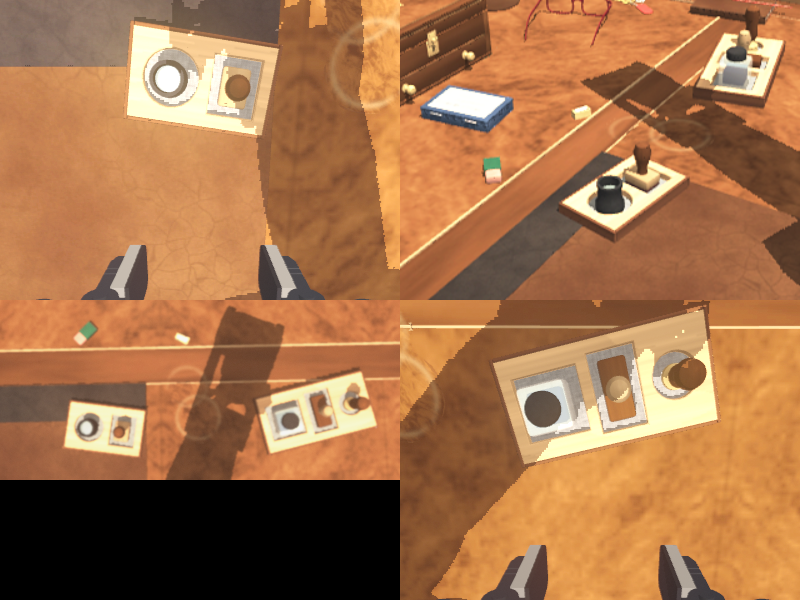

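All five things stand centred in their wells at the heights expected for the floor (+10 mm each). The eraser and the sharpener look untouched.

```bash
python3 -c "
from plant import *
print(job_done())"
```

```text
the job is handed in; nothing more can be done
None
```

Both desk kits are made up and handed in at about 60 s of the 125 s allowed: all five things stand upright and centred in their wells, the ink bottle never fell, and the eraser and sharpener still lie where they were.

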